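# Tare the empty bead bowl

### The job

Get the scale ready for weighing out beads: set the empty bowl down upright in the middle of the scale's pan without dropping it, let go of it, then press the tare button (the large round one) all the way down and let it come up again. The bowl stays on the pan, and the bowl full of beads is to be left where it stands.

Things in the scene. Friction and masses are not known exactly. Their poses are not given: they have to be found in the camera images.
- bowl: The empty steel bowl: round, 60 mm outer diameter at the rim and nearly straight-sided (59 mm at 14 mm height, narrowing to a 44 mm foot), 40 mm high, wall 3 mm, floor 4 mm thick, 40 to 85 g. Can be gripped across its outside from above. It stands loose on the bench on the robot's right, in either of two places, the full bowl in the other. Origin: centre of its underside; z is up along its axis.
- full_bowl: A bowl of the same steel and size, but heaped with large dark beads (they do not come out); top of the heap 47 mm above the bench. Origin: centre of its underside. Not part of the job.
- scale: White bench scale fixed on the bench at the robot's left, turned up to 0.4 rad. Origin: on the bench, below the pan's centre; z up, x from the button side (nearer the robot) to the back. Housing 170 mm wide (y), x -140 to +70 mm, top at 35 mm. Pan: round steel disc, 110 mm across, flat top at 46 mm, centred on the origin, does not sink. On its front, two round grey buttons with a display between.
- tare (a joint): Tare button: the larger of the two, 28 mm across, at x -100, y -55 mm in the scale's frame, top 45 mm above the bench when up (the small one at y +55, 14 mm, is on/off, not needed). Value: travel straight down in m, 0 up, 0.006 fully down. Moves from 1.5 N, fully down at 5 N; springs back by itself.
Mind the look-alikes: they are no part of the job. Leave any blue look-alike of the bowl alone.

How it is judged (in metres and radians):
On the way, in this order (a step that is already met when the one before it is completed fails the run):
1. the empty bowl stands upright in the middle of the pan, let go (horizontal distance between bowl and scale below 0.025 m and z of bowl in the frame of scale between 0.042 and 0.051 m and angle between bowl's own z axis and vertical below 0.1 rad and contact force between the fingers and bowl below 0.2 N and linear speed of bowl below 0.03 m/s), for 0.2 s.
2. the tare button is pressed down while the bowl stands free on the pan (all of step 1 and value of joint tare above 0.004 m), for 0.05 s.
At the end, for the whole second after the job is handed in: The empty bowl stands free, upright (0.1 rad) and at rest on the pan, within 25 mm of its centre, its underside 42 to 51 mm above the bench; the tare button, pressed at least 4 mm with the bowl on the pan, is up again (under 1.5 mm); the full bowl is within 30 mm of its start (all of step 1 and value of joint tare below 0.0015 m and distance of full_bowl from where it was at the start of the episode below 0.03 m); the robot touches nothing.
It fails at once if the full bowl is moved 30 mm or more (distance of full_bowl from where it was at the start of the episode above 0.03 m).
It fails at once if the empty bowl is dropped or thrown (faster than 0.6 m/s while not held) (linear speed of bowl above 0.6 m/s and contact force between the fingers and bowl below 0.1 N).
It also fails if it takes over 48 s, if anything falls off the work surface, if the arm or the gripper's body presses on something with over 40 N, if the wrist force passes 120 N, or if a joint passes its speed limit or range.

### The arm

A 6-joint arm with a two-finger parallel gripper is mounted at the origin on the work surface. World frame = base frame: x ahead of the robot, y to its left, z up, the work surface at z = 0. Lengths are in mm, angles in rad, forces in N, time in s.
With the tool pointing down it reaches from about 300 to 750 mm from the base axis. Payload 8.5 kg.
Tool frame: the origin (TCP) lies at the very end of the fingers, on their centre line; the grasp point (between the pads) lies 19 mm behind it; y points along the fingers, x is the direction in which the jaws open and shut, and the axes are right-handed (so a half turn about y gives the same grasp; the last joint's range is limited). The gripper opens to 88 mm and grips with 3 to 60 N. Pads are 18 mm wide; open, the fingers measure 123 mm over their backs; the gripper's body (75 mm by 187 mm) begins 45 mm behind the grasp point.
Start: joints at [1.133, 0.381, 1.297, -0, 1.464, -0.215], TCP at [121.521, 536.389, 214.148] pointing down, gripper open.
Joint ranges: [-3.11, 3.11], [-0.89, 2.33], [0.22, 2.48], [-1.42, 4.56], [0.17, 2.85], [-2.88, 2.88]. Speed limits (rad/s): [2.39, 2.39, 3.14, 3.14, 3.14, 3.14].

### API

Orientations are given as a rotation vector (axis times angle).
In Python, from plant import * gives the robot as it stands.
- The arm moves only by the tool play_rows, never from a script. Its argument "moves" is a list of rows, each a list of 6 numbers: the shift along the tool's x, y, z as a fraction of full scale, then the turn, a rotation vector about the tool's x, y, z as a fraction of full scale. In form: [[dx, dy, dz, ax, ay, az], ...]. A call has 1 to 12 rows; each row is the pose to reach, as a shift and turn from the pose measured when the call began, along the tool's axes at that moment; what a row does not reach only later rows make up. Full scale, the value 1, is 0.25 m for a shift and pi/4 rad for a turn. A row lasts 1/12 s, in which the tool goes at most 41.7 mm and 7.16 degrees, less where a joint would pass 70% of its speed; a pose out of reach is approached as far as the arm can. A call with a number of a shift or a turn outside -1 to 1 is refused whole. A call with a gripper value outside its range is refused whole. "claw" is the gripper's target within -1 to 1 (shut at 1, half-way at 0, fully open at -1), set as the call begins (left out, the last holds). The fingers move at their own pace and stop on an object; "force" is the grip in N (left out, the last holds). Time passes only in rows, so rows that repeat a pose let the fingers close. It gives the time, the measured TCP pose, the force and the opening at its end, in the units of the state.
- read_state(): the state, without advancing time (a new reading comes with each control period).
- capture(name): name is "side" or "top" or "wrist"; returns (picture, depth): 420x560x3 uint8, red, green, blue; 420x560 float32, mm along the optical axis (not along the pixel's ray), 0 where there is no reading.
- calibration(name): a dict with "fov_y" (degrees; the focal length in pixels is half the picture's height over the tangent of half this angle, whatever the lens; pixels are square), "cx", "cy" (the principal point, pixels), "eye" and "orientation" of the camera in the world. Camera axes: x right, y down, z forward; pixel columns grow to the right and rows downward; lengths in mm; the calibration is good to about 2 mm. A picture is of the moment at which its call begins: read the wrist's pose just before it. calibration takes no time and is no camera call; for the wrist camera it gives the pose at the moment of the call.
- close_job(): hands the job in, once; it reports no verdict.
The state is a dict: "t": time; "q": joint angles; "qd": joint speeds; "joint_efforts": joint torques, N m; "eef_pos": TCP position; "orientation": TCP orientation; "wrist_force": force on the tool from outside, world axes, zero at the start; "wrist_torque": the same for the moment, N m; "gripper_width": finger opening in mm.
Only numpy, scipy, OpenCV 4.12 (cv2) and the standard library are available. Lean on these libraries where they do the work, as an engineer would, in place of code of your own. Each camera call takes 0.05 s, during which the arm holds its last target. There are 200 camera calls.

## Working session

There is one attempt and no reset: what is moved stays moved. The work goes in short steps, Python scripts to look and compute and a tool call to move; the robot and the scene stay as the last step left them, time stands still between calls to the robot, and variables do not carry over. Pictures are saved under pics/ and viewed, on a budget of 10 in all, crops included, one or two more only if the job needs it, and the job is handed in when it is done.

Besides the shell and the picture viewer there is one more tool, called after "Call:" as name(argument=value, ...) on one line, values as JSON. play_rows: Moves the arm, as the interface text tells. Its arguments: {"type":"object","properties":{"moves":{"type":"array"},"claw":{"type":"number"},"force":{"type":"number"}},"required":["moves"]}

```bash
mkdir -p pics; cat > h.py <<'E'
from plant import *
import numpy as np, cv2
from scipy.spatial.transform import Rotation as R
def rot(o):
    o=np.array(o,float)
    return o if o.shape==(3,3) else R.from_rotvec(o).as_matrix()
def ray(c,u,v):
    f=210/np.tan(np.radians(c["fov_y"])/2)
    return rot(c["orientation"])@np.array([(u-c["cx"])/f,(v-c["cy"])/f,1])
def onplane(c,u,v,z):
    d=ray(c,u,v); e=np.array(c["eye"],float); return e+d*(z-e[2])/d[2]
def cloud(c,D):
    v,u=np.mgrid[:420,:560]; f=210/np.tan(np.radians(c["fov_y"])/2)
    P=np.stack([(u-c["cx"])/f*D,(v-c["cy"])/f*D,D],-1)
    return P@rot(c["orientation"]).T+np.array(c["eye"])
def togo(p):
    s=read_state(); return rot(s["orientation"]).T@(np.array(p)-np.array(s["eef_pos"]))/250
E
python3 - <<'E'
from h import *
for n in("top","side"):
    c=calibration(n);print(n,c);p,d=capture(n);cv2.imwrite(f"pics/{n}0.png",p[...,::-1]);np.save(n+"0.npy",d)
print(read_state())
E
```

```text
top {'fov_y': 47.60837879064727, 'cx': 285.2359499351255, 'cy': 212.35501034699516, 'eye': array([ 379.30357585,  -90.53090343, 1054.70958499]), 'orientation': array([-2.18472432,  2.13452847, -0.14217557])}
side {'fov_y': 42.80316747230108, 'cx': 281.6825119901213, 'cy': 207.19673063210746, 'eye': array([167.10915883, 558.70960913, 850.27593497]), 'orientation': array([-0.65492087,  2.70810444, -1.04827202])}
{'t': 0.1, 'q': array([ 1.13273717e+00,  3.81151572e-01,  1.29814270e+00,  2.07113279e-05,
        1.46361941e+00, -2.15302552e-01]), 'qd': array([ 0.00071534, -0.00339128, -0.00338253, -0.0020235 , -0.002019  ,
       -0.00102067]), 'joint_efforts': array([ 4.50885622e-03, -4.38657045e+01, -2.24906337e+01,  7.15055689e-02,
        3.41733615e-02, -1.37770644e-04]), 'eef_pos': array([121.38278992, 536.15360965, 213.60147175]), 'orientation': array([-1.30694752, -1.04263472,  1.04463054]), 'wrist_force': array([ 0.41583719, -0.81213185,  0.25170042]), 'wrist_torque': array([-0.01836175, -0.05742688, -0.03872323]), 'gripper_width': 88.05450996356153}
```

View pics/top0.png

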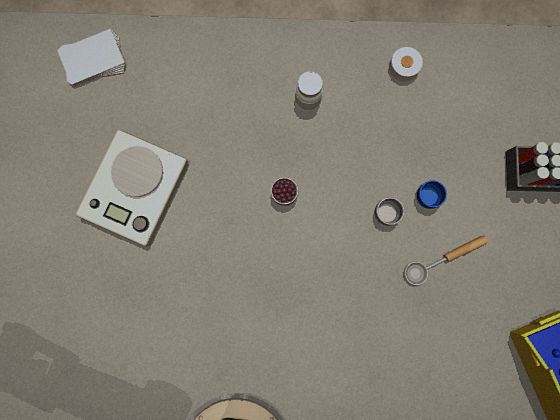

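View pics/side0.png

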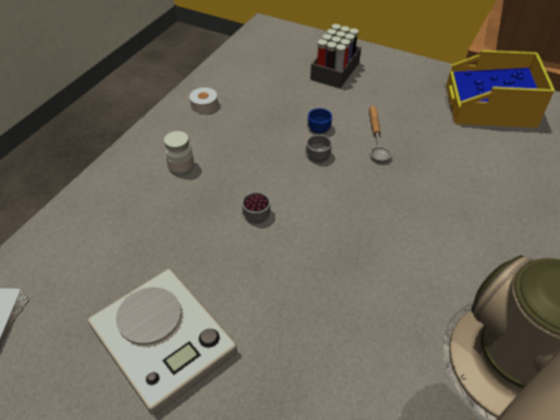

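Candidates in the top view:
- Steel bowl at (389,211): empty and grey, so this is the one to pick.
- Blue bowl at (432,194): look-alike.
- Full bowl at (284,192): heaped with dark beads.
- Ladle cup at (416,273) and white dish at (406,63): not bowls for this job.

The scale's pan is at (137,172), the tare button at (140,223) and the small button at (94,203).

```bash
python3 - <<'E'
from h import *
from scipy import ndimage
for n,pts in(("top",dict(bowl=(389,211),full=(284,192),blue=(432,194),pan=(137,172),tare=(140,223),small=(94,203))),("side",dict(bowl=(319,149),full=(257,207),blue=(320,121),pan=(150,316),tare=(208,338),small=(152,378)))):
    c=calibration(n);D=np.load(n+"0.npy");P=cloud(c,D);im=cv2.imread(f"pics/{n}0.png")
    zm={'bowl':(33,48),'full':(33,55),'blue':(25,48),'pan':(42.5,60),'tare':(40,55),'small':(38,55)}
    for k,(u,v) in pts.items():
        w=P[max(0,v-40):v+40,max(0,u-40):u+40].reshape(-1,3)
        q0=onplane(c,u,v,42); r={'pan':62,'tare':18,'small':10}.get(k,36)
        m=w[(w[:,2]>zm[k][0])&(w[:,2]<zm[k][1])&(np.hypot(*(w[:,:2]-q0[:2]).T)<r)]
        if len(m)<5: print(n,k,q0.round(),"few");continue
        (x,y),rr=cv2.minEnclosingCircle(m[:,:2].astype(np.float32))
        print(n,k,"ray",q0.round(1)[:2],"circ",round(x,1),round(y,1),"r",round(rr,1),"n",len(m),"zmed",np.median(m[:,2]).round(1))
c=calibration("top");p=cv2.imread("pics/top0.png")
cr=cv2.resize(p[150:300,340:460],None,fx=4,fy=4);cv2.imwrite("pics/crop1.png",cr[:600])
s=read_state();print(rot(s["orientation"]).round(3))
E
```

```text
top bowl ray [ 514.9 -318.4] circ 516.4 -321.0 r 30.1 n 162 zmed 40.1
top full ray [550.9 -91.9] circ 554.6 -92.0 r 29.8 n 551 zmed 42.0
top blue ray [ 554.2 -411.6] circ 555.4 -413.5 r 30.6 n 237 zmed 38.7
top pan ray [587.  226.8] circ 588.9 226.9 r 55.5 n 1986 zmed 46.9
top tare ray [476.5 213.6] circ 475.6 213.0 r 15.5 n 139 zmed 45.5
top small ray [517.2 314.6] circ 517.7 313.6 r 8.7 n 45 zmed 44.2
side bowl ray [ 504.1 -294. ] circ 512.1 -309.6 r 28.8 n 74 zmed 37.7
side full ray [543.  -74.2] circ 551.8 -84.4 r 29.4 n 407 zmed 39.4
side blue ray [ 543.5 -386.5] circ 550.9 -401.3 r 28.2 n 122 zmed 33.2
side pan ray [584.1 232. ] circ 588.1 231.4 r 56.6 n 2694 zmed 44.9
side tare ray [473.1 221.8] circ 474.2 218.9 r 13.9 n 199 zmed 43.7
side small ray [514.1 321.5] circ 516.3 320.2 r 7.0 n 65 zmed 43.5
[[ 0.221 -0.001 -0.975]
 [ 0.975 -0.001  0.221]
 [-0.001 -1.     0.   ]]
```

View pics/crop1.png

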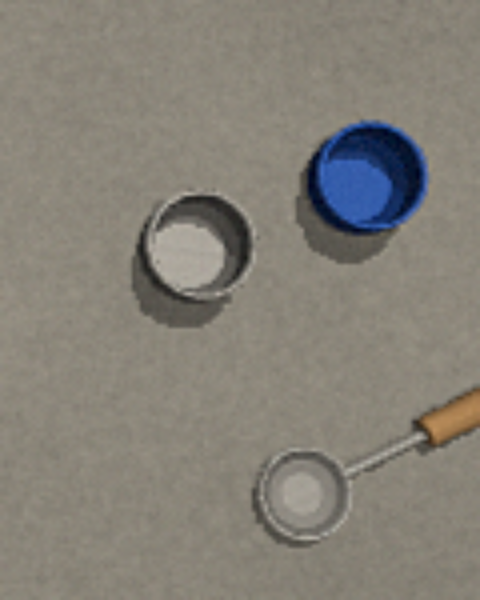

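The crop confirms an empty grey steel bowl at (198,245) in the crop, separate from the blue bowl at (370,178) and the ladle at (303,493). I'll swing over in two moves.

Call:
play_rows(moves=[[-0.59,0,-0.95,0,0,0],[-0.59,0,-0.95,0,0,0],[-0.59,0,-0.95,0,0,0],[-0.59,0,-0.95,0,0,0],[-0.59,0,-0.95,0,0,0],[-0.59,0,-0.95,0,0,0],[-0.59,0,-0.95,0,0,0],[-0.59,0,-0.95,0,0,0],[-0.59,0,-0.95,0,0,0]], claw=-1)

```text
t: 0.85
eef_pos: [321.1, 339.0, 213.5]
orientation: [-1.308, -1.04, 1.043]
wrist_force: [0.3, 0.8, 0.0]
gripper_width: 88.2
```

Call:
play_rows(moves=[[-0.74,0,-0.7,0,0,0],[-0.74,0,-0.7,0,0,0],[-0.74,0,-0.7,0,0,0],[-0.74,0,-0.7,0,0,0],[-0.74,0,-0.7,0,0,0],[-0.74,0,-0.7,0,0,0],[-0.74,0,-0.7,0,0,0],[-0.74,0,-0.7,0,0,0]])

```text
t: 1.52
eef_pos: [450.7, 118.9, 213.2]
orientation: [-1.308, -1.038, 1.041]
wrist_force: [-0.4, 0.0, -0.0]
gripper_width: 88.3
```

Call:
play_rows(moves=[[-0.92,0,-0.43,0,0.5,0],[-0.92,0,-0.43,0,0.5,0],[-0.92,0,-0.43,0,0.5,0],[-0.92,0,-0.43,0,0.5,0],[-0.92,0,-0.43,0,0.5,0],[-0.92,0,-0.43,0,0.5,0],[-0.92,0,-0.43,0,0.5,0],[-0.92,0,-0.43,0,0.5,0]])

```text
t: 2.18
eef_pos: [503.8, -128.9, 212.9]
orientation: [-1.44, -0.738, 0.743]
wrist_force: [-0.5, 0.5, -0.1]
gripper_width: 88.1
```

```bash
python3 - <<'E'
from h import *
s=read_state();print(s["t"],s["eef_pos"],rot(s["orientation"]).round(2));print(togo([505,-310,200]).round(3))
E
```

```text
2.1833 [ 503.76550512 -128.88033362  212.92763608] [[ 0.58 -0.   -0.81]
 [ 0.81 -0.    0.58]
 [-0.   -1.    0.  ]]
[-0.586  0.052 -0.426]
```

Call:
play_rows(moves=[[-0.59,0.1,-0.48,0,0.7,0],[-0.59,0.1,-0.48,0,0.7,0],[-0.59,0.1,-0.48,0,0.7,0],[-0.59,0.2,-0.48,0,0.7,0],[-0.59,0.25,-0.48,0,0.7,0],[-0.59,0.25,-0.48,0,0.7,0],[-0.59,0.25,-0.48,0,0.7,0],[-0.59,0.25,-0.48,0,0.7,0]])

```text
t: 2.85
eef_pos: [516.3, -315.9, 151.4]
orientation: [-1.547, -0.315, 0.318]
wrist_force: [-0.5, -0.7, -0.0]
gripper_width: 88.2
```

```bash
python3 - <<'E'
from h import *
s=read_state();c=calibration("wrist");p,D=capture("wrist");cv2.imwrite("pics/w1.png",p[...,::-1])
print(s["t"],s["eef_pos"],rot(s["orientation"]).round(3))
P=cloud(c,D);w=P[D>0]
m=w[(w[:,2]>34)&(w[:,2]<48)&(np.hypot(w[:,0]-516,w[:,1]+320)<45)]
print(len(m),cv2.minEnclosingCircle(m[:,:2].astype(np.float32)),c["eye"])
E
```

```text
2.85 [ 516.30906821 -315.91126876  151.35163816] [[ 0.92  -0.002 -0.392]
 [ 0.392 -0.     0.92 ]
 [-0.002 -1.     0.001]]
900 ((517.2728271484375, -319.9214782714844), 29.95233917236328) [ 483.72006649 -239.43714068  321.83204047]
```

View pics/w1.png

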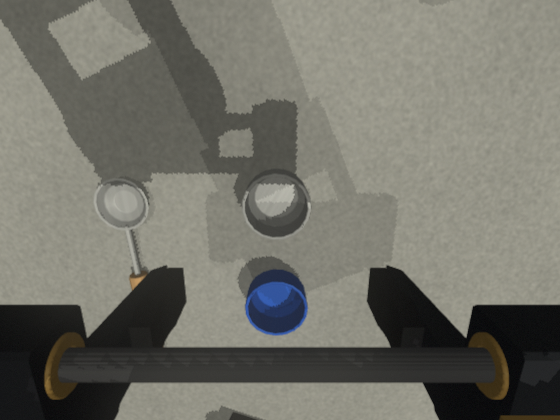

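The wrist view shows the empty bowl at (276,204), centred between the fingers, with the blue bowl at (276,302) behind it. The wrist depth puts the empty bowl at (517,-320), which agrees with the top view. Now I'll go down.

Call:
play_rows(moves=[[0,0.15,-0.016,0,0,0],[0,0.3,-0.016,0,0,0],[0,0.4,-0.016,0,0,0],[0,0.48,-0.016,0,0,0],[0,0.53,-0.016,0,0,0],[0,0.555,-0.016,0,0,0],[0,0.555,-0.016,0,0,0],[0,0.555,-0.016,0,0,0]])

```text
t: 3.57
eef_pos: [518.6, -319.3, 14.6]
orientation: [-1.55, -0.317, 0.318]
wrist_force: [1.0, -0.2, 0.1]
gripper_width: 88.1
```

Call:
play_rows(moves=[[0,0,0,0,0,0],[0,0,0,0,0,0],[0,0,0,0,0,0],[0,0,0,0,0,0],[0,0,0,0,0,0],[0,0,0,0,0,0],[0,0,0,0,0,0],[0,0,0,0,0,0],[0,0,0,0,0,0],[0,0,0,0,0,0]], claw=1, force=12)

```text
t: 4.4
eef_pos: [518.7, -319.5, 14.8]
orientation: [-1.55, -0.317, 0.318]
wrist_force: [-0.1, -0.3, -0.5]
gripper_width: 23.7
```

The opening should have stopped near 60 mm, so 23.7 means the fingers missed or displaced something. I'll look.

```bash
python3 - <<'E'
from h import *
print(read_state()["gripper_width"])
for n in("wrist","top"):
    p,D=capture(n);p=p[...,::-1]
    cv2.imwrite(f"pics/{n}2.png",p if n=="wrist" else cv2.resize(p[120:300,300:500],None,fx=3,fy=3))
E
```

```text
23.726470571462418
```

View pics/wrist2.png

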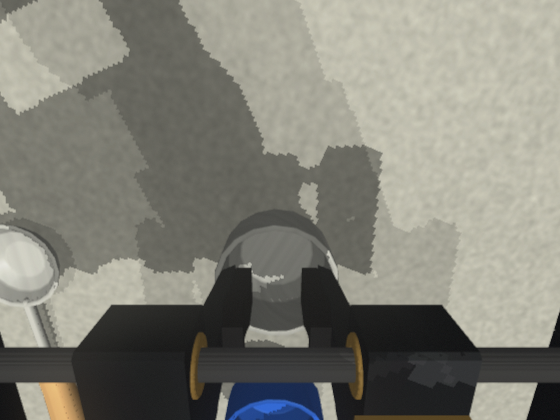

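View pics/top2.png

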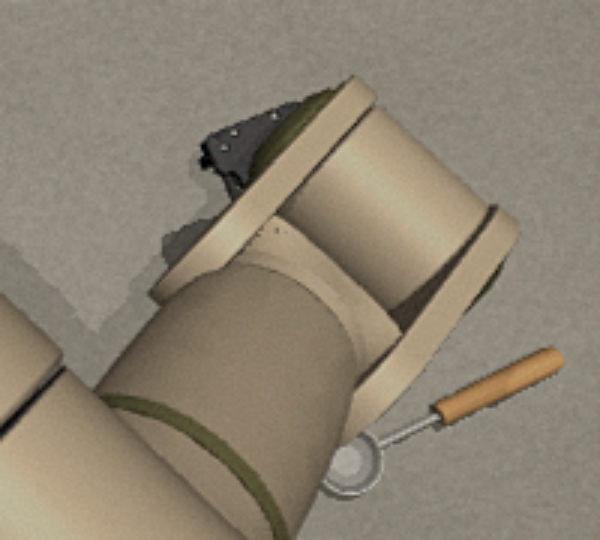

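```bash
python3 - <<'E'
from h import *
s=read_state();c=calibration("wrist");p,D=capture("wrist");P=cloud(c,D)
T=rot(s["orientation"]);o=np.array(s["eef_pos"])
L=(P-o)@T  # tool coords
for (u,v) in [(275,215),(275,228),(275,245),(275,260),(275,280),(275,300),(275,320),(275,328),(275,342),(218,275),(334,275),(240,280),(312,280),(235,330),(318,330),(275,405)]:
    print((u,v),D[v,u].round(0),"world",P[v,u].round(0),"tool",L[v,u].round(0),p[v,u])
print(s["wrist_force"],s["gripper_width"])
E
```

```text
(275, 215) 170.0 world [ 506. -292.   24.] tool [ -1. -10.  30.] [76 77 73]
(275, 228) 154.0 world [ 506. -293.   41.] tool [ -1. -26.  29.] [116 117 111]
(275, 245) 197.0 world [ 515. -315.    4.] tool [-1. 10.  5.] [117 116 110]
(275, 260) 201.0 world [ 519. -325.    3.] tool [-1. 12. -5.] [113 113 108]
(275, 280) 205.0 world [ 524. -336.    3.] tool [ -1.  11. -18.] [170 170 161]
(275, 300) 197.0 world [ 527. -343.   14.] tool [ -1.   1. -25.] [87 87 83]
(275, 320) 182.0 world [ 528. -344.   30.] tool [ -1. -16. -27.] [73 74 70]
(275, 328) 176.0 world [ 528. -345.   36.] tool [ -1. -22. -27.] [72 73 69]
(275, 342) 223.0 world [ 543. -380.   -0.] tool [ -1.  15. -65.] [161 160 147]
(218, 275) 161.0 world [ 491. -325.   41.] tool [-28. -27.   6.] [111 111 105]
(334, 275) 162.0 world [ 541. -304.   40.] tool [ 27. -26.   5.] [181 181 171]
(240, 280) 149.0 world [ 500. -317.   52.] tool [-16. -38.   9.] [35 35 35]
(312, 280) 149.0 world [ 529. -305.   53.] tool [ 15. -38.   9.] [34 34 33]
(235, 330) 121.0 world [ 502. -319.   83.] tool [-15. -69.   7.] [37 36 36]
(318, 330) 121.0 world [ 529. -307.   83.] tool [ 14. -69.   7.] [38 38 37]
(275, 405) 235.0 world [ 562. -424.    4.] tool [  -1.   10. -114.] [ 50 104 209]
[-0.22200733 -0.43202557  0.79688203] 15.712382694893872
```

```bash
python3 - <<'E'
from h import *
s=read_state();c=calibration("wrist");p,D=capture("wrist");P=cloud(c,D)
T=rot(s["orientation"]);o=np.array(s["eef_pos"]);L=(P-o)@T
e=(np.array(c["eye"])-o)@T;print("eye tool",e.round(0),"axis",(T.T@rot(c["orientation"])[:,2]).round(2),s["gripper_width"],o)
f=210/np.tan(np.radians(c["fov_y"])/2)
for y in(0,-19,-30,-40,-60):
    q=rot(c["orientation"]).T@(T@np.array([14.,y,9])+o-c["eye"]);print(y,(q[:2]/q[2]*f+[c["cx"],c["cy"]]).round(0),q[2].round(0))
for v in range(245,345,6): print(v,[(L[v,u].round(0).tolist(),int(p[v,u].max())) for u in(288,296,304,312)])
E
```

```text
eye tool [  -0. -170.   83.] axis [-0.    0.95 -0.32] 11.599944737679131 [ 518.39529402 -319.24203015   14.2608488 ]
0 [303. 246.] 185.0
-19 [306. 261.] 167.0
-30 [308. 272.] 157.0
-40 [310. 283.] 147.0
-60 [315. 310.] 128.0
245 [([6.0, 10.0, 5.0], 116), ([11.0, 9.0, 5.0], 114), ([15.0, 10.0, 5.0], 113), ([20.0, 9.0, 5.0], 94)]
251 [([6.0, 10.0, 1.0], 113), ([11.0, 10.0, 1.0], 111), ([16.0, 11.0, 1.0], 113), ([20.0, 11.0, 1.0], 99)]
257 [([6.0, 10.0, -3.0], 113), ([11.0, 10.0, -2.0], 110), ([15.0, 9.0, -2.0], 113), ([20.0, 11.0, -3.0], 99)]
263 [([6.0, 9.0, -6.0], 110), ([11.0, 10.0, -6.0], 112), ([16.0, 11.0, -7.0], 113), ([20.0, 9.0, -6.0], 87)]
269 [([6.0, 10.0, -10.0], 94), ([9.0, -25.0, 8.0], 33), ([13.0, -25.0, 8.0], 41), ([16.0, -27.0, 9.0], 35)]
275 [([6.0, 10.0, -14.0], 96), ([8.0, -32.0, 8.0], 32), ([12.0, -30.0, 8.0], 33), ([15.0, -35.0, 10.0], 34)]
281 [([7.0, 11.0, -19.0], 92), ([8.0, -37.0, 8.0], 32), ([12.0, -37.0, 8.0], 32), ([15.0, -39.0, 9.0], 35)]
287 [([6.0, 8.0, -21.0], 76), ([8.0, -42.0, 8.0], 32), ([11.0, -43.0, 9.0], 31), ([15.0, -44.0, 9.0], 32)]
293 [([6.0, 
[... 261 characters left out ...]
10.0, -56.0, 9.0], 27), ([13.0, -55.0, 8.0], 29)]
311 [([6.0, -8.0, -27.0], 66), ([7.0, -60.0, 8.0], 27), ([10.0, -59.0, 8.0], 29), ([13.0, -58.0, 7.0], 29)]
317 [([6.0, -13.0, -27.0], 68), ([7.0, -63.0, 8.0], 26), ([10.0, -64.0, 9.0], 28), ([13.0, -64.0, 9.0], 26)]
323 [([6.0, -18.0, -27.0], 72), ([7.0, -68.0, 9.0], 28), ([10.0, -66.0, 8.0], 25), ([12.0, -66.0, 7.0], 26)]
329 [([6.0, -24.0, -26.0], 72), ([6.0, -70.0, 8.0], 37), ([9.0, -69.0, 7.0], 35), ([12.0, -70.0, 8.0], 35)]
335 [([5.0, -26.0, -29.0], 165), ([7.0, -70.0, 6.0], 35), ([9.0, -69.0, 4.0], 36), ([12.0, -70.0, 6.0], 35)]
341 [([7.0, 13.0, -64.0], 166), ([7.0, -70.0, 3.0], 35), ([9.0, -70.0, 3.0], 36), ([12.0, -70.0, 3.0], 35)]
```

The bowl hasn't moved: its centre is still about (517,-319) and it is upright. The fingers closed above it. Wrist depth puts the finger ends about 26 mm short of the reported TCP, so they were at the rim at z≈41. I'll lift, reopen, and then go down in steps while watching the force.

Call:
play_rows(moves=[[0,-0.08,0,0,0,0],[0,-0.16,0,0,0,0],[0,-0.16,0,0,0,0],[0,-0.16,0,0,0,0]])

```text
t: 4.93
eef_pos: [518.6, -319.4, 54.7]
orientation: [-1.55, -0.318, 0.318]
wrist_force: [0.5, 0.4, -0.2]
gripper_width: 0.3
```

Call:
play_rows(moves=[[0,0,0,0,0,0],[0,0,0,0,0,0],[0,0,0,0,0,0],[0,0,0,0,0,0],[0,0,0,0,0,0],[0,0,0,0,0,0],[0,0,0,0,0,0],[0,0,0,0,0,0],[0,0,0,0,0,0],[0,0,0,0,0,0],[0,0,0,0,0,0],[0,0,0,0,0,0]], claw=-1)

```text
t: 5.93
eef_pos: [518.6, -319.4, 54.7]
orientation: [-1.55, -0.318, 0.318]
wrist_force: [-0.5, -0.2, -0.0]
gripper_width: 78.4
```

```bash
python3 - <<'E'
from h import *
s=read_state();c=calibration("wrist");p,D=capture("wrist");P=cloud(c,D);cv2.imwrite("pics/w3.png",p[...,::-1])
T=rot(s["orientation"]);o=np.array(s["eef_pos"]);L=(P-o)@T
print(s["t"],o,s["gripper_width"],s["wrist_force"])
ok=(D>0)&(p.max(2)<60)&(L[...,2]>-2)&(L[...,2]<14)&(abs(L[...,0])>35)&(abs(L[...,0])<70)&(P[...,2]>15)
for sg in(-1,1):
    m=L[ok&(np.sign(L[...,0])==sg)];print(sg,len(m),np.percentile(m[:,1],[90,99,100]).round(1),np.percentile(m[:,0],[1,99]).round(1))
w=P[D>0];m=w[(w[:,2]>36)&(w[:,2]<46)&(np.hypot(w[:,0]-517,w[:,1]+319)<34)]
print(len(m),cv2.minEnclosingCircle(m[:,:2].astype(np.float32)))
E
```

```text
5.9333 [ 518.62971343 -319.36991931   54.70713324] 78.3794139485322 [-0.48392034 -0.23140316 -0.03007589]
-1 5578 [-37.9 -26.9 -23.4] [-55.6 -39.3]
1 5557 [-37.7 -26.2 -23. ] [38.7 54.9]
1820 ((518.6444091796875, -319.2184143066406), 30.30617332458496)
```

Both fingers end at y≈-26, so the true tip is about 26 mm above the reported TCP. The bowl is still centred. I'll go down with that correction.

Call:
play_rows(moves=[[0,0.08,0,0,0,0],[0,0.14,0,0,0,0],[0,0.18,0,0,0,0],[0,0.21,0,0,0,0],[0,0.23,0,0,0,0],[0,0.23,0,0,0,0],[0,0.23,0,0,0,0]])

```text
t: 6.57
eef_pos: [518.9, -319.7, -2.4]
orientation: [-1.551, -0.318, 0.317]
wrist_force: [0.4, -0.1, 0.9]
gripper_width: 88.4
```

Call:
play_rows(moves=[[0,0.01,0,0,0,0],[0,0.02,0,0,0,0],[0,0.03,0,0,0,0],[0,0.04,0,0,0,0],[0,0.04,0,0,0,0]])

```text
t: 6.98
eef_pos: [518.7, -319.5, -13.0]
orientation: [-1.55, -0.317, 0.318]
wrist_force: [-0.8, 0.3, -0.6]
gripper_width: 88.1
```

Call:
play_rows(moves=[[0,0,0,0,0,0],[0,0,0,0,0,0],[0,0,0,0,0,0],[0,0,0,0,0,0],[0,0,0,0,0,0],[0,0,0,0,0,0],[0,0,0,0,0,0],[0,0,0,0,0,0]], claw=1, force=12)

```text
t: 7.65
eef_pos: [518.7, -319.6, -12.9]
orientation: [-1.55, -0.318, 0.318]
wrist_force: [0.1, -0.3, 1.0]
gripper_width: 58.7
```

Gripped at 58.7 mm. Lifting.

Call:
play_rows(moves=[[0,-0.03,0,0,0,0],[0,-0.08,0,0,0,0],[0,-0.16,0,0,0,0],[0,-0.26,0,0,0,0],[0,-0.36,0,0,0,0],[0,-0.45,0,0,0,0],[0,-0.5,0,0,0,0],[0,-0.5,0,0,0,0]])

```text
t: 8.32
eef_pos: [519.6, -320.0, 115.6]
orientation: [-1.555, -0.321, 0.315]
wrist_force: [0.2, -0.2, -1.2]
gripper_width: 58.4
```

```bash
python3 - <<'E'
from h import *
s=read_state();c=calibration("wrist");p,D=capture("wrist");P=cloud(c,D)
T=rot(s["orientation"]);o=np.array(s["eef_pos"]);L=(P-o)@T
print(s["t"],o,s["gripper_width"],s["wrist_force"],T.round(3).tolist())
cv2.imwrite("pics/w4.png",p[...,::-1])
for v in range(180,345,8): print(v,L[v,275].round(0),P[v,275].round(0))
for p in([530,-100,112],[560,110,112],[589,229,112]):print(togo(p).round(3))
E
```

```text
8.3167 [ 519.60538245 -320.03566777  115.6201419 ] 58.39510617880842 [ 0.24706012 -0.20901932 -1.24322899] [[0.919, 0.005, -0.394], [0.394, -0.007, 0.919], [0.002, -1.0, -0.008]]
180 [ -2. 116.  19.] [ 511. -304.   -0.]
188 [ -2. 117.  12.] [ 514. -311.   -1.]
196 [ -2. 116.   5.] [ 517. -317.   -0.]
204 [ -2. 114.  -2.] [ 519. -323.    2.]
212 [ -2. 116. -10.] [ 522. -330.   -0.]
220 [ -2. 116. -17.] [ 525. -337.   -0.]
228 [ -1. -28.  29.] [ 507. -293.  143.]
236 [ -1. -38.  30.] [ 507. -293.  154.]
244 [ -1. -46.  30.] [ 507. -293.  161.]
252 [ -1. -53.  30.] [ 507. -293.  169.]
260 [ -1. -16.   8.] [ 515. -313.  132.]
268 [ -1. -17.   4.] [ 517. -317.  132.]
276 [ -1. -18.   1.] [ 518. -320.  134.]
284 [ -1. -18.  -4.] [ 520. -324.  133.]
292 [ -1. -16. -10.] [ 522. -329.  132.]
300 [ -1. -17. -14.] [ 524. -333.  133.]
308 [ -1. -17. -18.] [ 526. -337.  133.]
316 [ -1. -20. -22.] [ 527. -340.  135.]
324 [ -1. -24. -24.] [ 528. -342.  140.]
332 [ -1. -27. -26.] [ 529. -344.  143.]
340 [ -1. -33. -26.] [ 529. -344.  149.]
[0.386 0.002 0.79 ]
[ 8.270e-01 -1.000e-03  1.515e+00]
[ 1.121 -0.003  1.907]
```

View pics/w4.png

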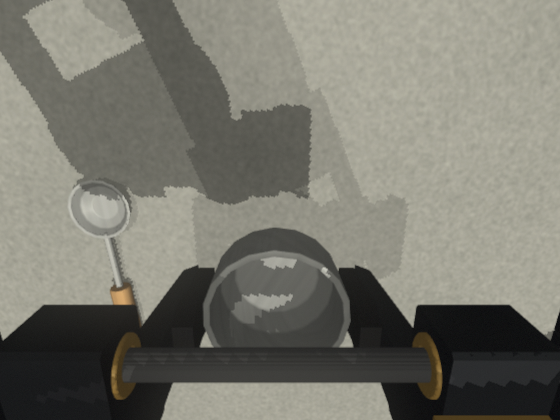

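The wrist view shows the empty bowl held upright between the fingers, rim centred near (275,310). Its underside is about 13 mm above the reported TCP. Moving over to the pan.

Call:
play_rows(moves=[[0.04,0,0.08,0,0,0],[0.1,0,0.2,0,0,0],[0.16,0,0.33,0,0,0],[0.23,0,0.46,0,0,0],[0.29,0,0.58,0,0,0],[0.34,0,0.69,0,0,0],[0.38,0,0.77,0,0,0],[0.39,0,0.79,0,0,0]])

```text
t: 9.03
eef_pos: [530.0, -96.2, 111.4]
orientation: [-1.55, -0.32, 0.32]
wrist_force: [0.2, -0.7, -0.7]
gripper_width: 58.5
```

```bash
python3 - <<'E'
from h import *
s=read_state();print(s["t"],s["eef_pos"],s["gripper_width"]);
for p in([560,110,112],[589,229,112]):print(togo(p).round(3))
E
```

```text
9.0333 [529.98250385 -96.22353851 111.43807529] 58.4726315105282
[ 0.437 -0.005  0.71 ]
[ 0.733 -0.006  1.101]
```

Call:
play_rows(moves=[[0.04,0,0.06,0,0,0],[0.1,0,0.16,0,0,0],[0.18,0,0.28,0,0,0],[0.26,0,0.41,0,0,0],[0.33,0,0.53,0,0,0],[0.39,0,0.63,0,0,0],[0.43,0,0.69,0,0,0],[0.44,0,0.71,0,0,0]])

```text
t: 9.7
eef_pos: [560.5, 112.2, 109.8]
orientation: [-1.549, -0.32, 0.323]
wrist_force: [-1.3, -0.5, -0.4]
gripper_width: 58.3
```

Call:
play_rows(moves=[[0.04,0,0.06,0,0,0],[0.1,0,0.14,0,0,0],[0.17,0,0.22,0,0,0],[0.23,0,0.3,0,0,0],[0.27,0,0.35,0,0,0],[0.29,0,0.39,0,0,0],[0.29,0,0.39,0,0,0],[0.29,0,0.39,0,0,0]])

```text
t: 10.37
eef_pos: [588.0, 229.5, 108.9]
orientation: [-1.55, -0.319, 0.324]
wrist_force: [-0.4, -0.4, -0.3]
gripper_width: 58.3
```

```bash
python3 - <<'E'
from h import *
s=read_state();c=calibration("wrist");p,D=capture("wrist");P=cloud(c,D)
T=rot(s["orientation"]);o=np.array(s["eef_pos"]);L=(P-o)@T
print(s["t"],o,s["gripper_width"],T.round(3).tolist());w=P[D>0]
for a,b in((42,52),(36,41)):
    m=w[(w[:,2]>a)&(w[:,2]<b)&(np.hypot(w[:,0]-589,w[:,1]-228)<70)]
    print(len(m),np.median(m,0).round(1),cv2.minEnclosingCircle(m[:,:2].astype(np.float32)))
for v in(268,284,300): print(L[v,275].round(0))
p,d=capture("top");cv2.imwrite("pics/t5.png",p[...,::-1])
print(togo([588.5,228.5,40]).round(3))
E
```

```text
10.3667 [588.00421923 229.47561614 108.85548913] 58.27872943447634 [[0.917, -0.002, -0.398], [0.398, -0.003, 0.917], [-0.003, -1.0, -0.002]]
11948 [579.9 245.4  46.1] ((589.8497924804688, 228.44691467285156), 55.16143798828125)
571 [548.9 255.9  36.2] ((588.7074584960938, 228.33096313476562), 69.7999038696289)
[ -1. -16.   4.]
[ -1. -16.  -5.]
[ -1. -17. -14.]
[ 0.001  0.277 -0.002]
```

Pan centre by wrist depth is (589.8,228.4), and the bowl is over it within 2 mm. Lowering.

Call:
play_rows(moves=[[0,0.03,0,0,0,0],[0,0.08,0,0,0,0],[0,0.13,0,0,0,0],[0,0.18,0,0,0,0],[0,0.22,0,0,0,0],[0,0.25,0,0,0,0],[0,0.265,0,0,0,0],[0,0.275,0,0,0,0],[0,0.28,0,0,0,0],[0,0.28,0,0,0,0]])

```text
t: 11.3
eef_pos: [588.1, 228.8, 39.5]
orientation: [-1.55, -0.319, 0.322]
wrist_force: [0.3, 0.3, 0.3]
gripper_width: 58.3
```

Call:
play_rows(moves=[[0,0.004,0,0,0,0],[0,0.008,0,0,0,0],[0,0.012,0,0,0,0],[0,0.012,0,0,0,0]])

```text
t: 11.63
eef_pos: [588.1, 228.8, 36.4]
orientation: [-1.55, -0.319, 0.322]
wrist_force: [-0.3, 0.5, 0.1]
gripper_width: 58.5
```

Call:
play_rows(moves=[[0,0.004,0,0,0,0],[0,0.008,0,0,0,0],[0,0.008,0,0,0,0]])

```text
t: 11.88
eef_pos: [588.0, 228.8, 34.2]
orientation: [-1.55, -0.319, 0.323]
wrist_force: [-0.5, -0.2, -0.8]
gripper_width: 58.7
```

Call:
play_rows(moves=[[0,0.004,0,0,0,0],[0,0.004,0,0,0,0],[0,0.004,0,0,0,0]])

```text
t: 12.13
eef_pos: [588.0, 228.8, 33.2]
orientation: [-1.55, -0.319, 0.323]
wrist_force: [0.6, -0.1, -0.2]
gripper_width: 58.5
```

```bash
python3 - <<'E'
from h import *
for i in range(4):
    s=read_state();c=calibration("wrist");p,D=capture("wrist")
    print(s["eef_pos"].round(2),s["wrist_force"].round(2),s["gripper_width"])
P=cloud(c,D)
print([P[v,275,2].round(1) for v in range(264,304,4)], np.median(P[120:200,230:320,2]).round(1))
E
```

```text
[587.99 228.8   33.16] [ 0.62 -0.13 -0.15] 58.53389530136004
[588.01 228.83  33.19] [ 0.23  0.25 -0.69] 58.63336931556266
[588.   228.8   33.18] [ 0.43 -0.38 -0.32] 58.974998751381364
[587.99 228.81  33.18] [ 0.17 -0.47 -0.33] 58.75829873027487
[np.float64(49.9), np.float64(50.3), np.float64(49.9), np.float64(49.6), np.float64(49.7), np.float64(49.8), np.float64(50.3), np.float64(50.3), np.float64(50.8), np.float64(50.8)] 35.6
```

Call:
play_rows(moves=[[0,0.004,0,0,0,0],[0,0.004,0,0,0,0],[0,0.004,0,0,0,0]])

```text
t: 12.58
eef_pos: [588.0, 228.8, 33.1]
orientation: [-1.55, -0.32, 0.322]
wrist_force: [-2.9, -0.5, 6.7]
gripper_width: 58.2
```

Call:
play_rows(moves=[[0,0.004,0,0,0,0],[0,0.004,0,0,0,0],[0,0.004,0,0,0,0]])

```text
t: 12.83
eef_pos: [588.0, 228.8, 33.1]
orientation: [-1.55, -0.32, 0.322]
wrist_force: [-3.6, -0.9, 7.6]
gripper_width: 58.7
```

Contact at 33.1 mm, with about 7 N of upward force, so the bowl is seated. Releasing.

Call:
play_rows(moves=[[0,0,0,0,0,0],[0,0,0,0,0,0],[0,0,0,0,0,0],[0,0,0,0,0,0],[0,0,0,0,0,0],[0,0,0,0,0,0],[0,0,0,0,0,0],[0,0,0,0,0,0]], claw=-1)

```text
t: 13.5
eef_pos: [588.0, 228.8, 33.0]
orientation: [-1.55, -0.32, 0.322]
wrist_force: [-0.0, 0.2, 0.6]
gripper_width: 88.1
```

Call:
play_rows(moves=[[0,-0.05,0,0,0,0],[0,-0.12,0,0,0,0],[0,-0.2,0,0,0,0],[0,-0.3,0,0,0,0],[0,-0.4,0,0,0,0],[0,-0.44,0,0,0,0],[0,-0.44,0,0,0,0],[0,-0.44,0,0,0,0]])

```text
t: 14.17
eef_pos: [587.8, 229.1, 142.2]
orientation: [-1.55, -0.32, 0.322]
wrist_force: [0.8, -0.9, -0.4]
gripper_width: 88.3
```

```bash
python3 - <<'E'
from h import *
s=read_state();c=calibration("wrist");p,D=capture("wrist");P=cloud(c,D);w=P[D>0]
print(s["t"],s["eef_pos"],s["gripper_width"],s["wrist_force"]);cv2.imwrite("pics/w6.png",p[...,::-1])
m=w[(w[:,2]>78)&(w[:,2]<92)&(np.hypot(w[:,0]-589,w[:,1]-228)<40)]
print("rim",len(m),np.median(m[:,2]),cv2.minEnclosingCircle(m[:,:2].astype(np.float32)))
print(togo([475.0,214.0,100]).round(3))
E
```

```text
14.1667 [587.80250881 229.08573761 142.2313613 ] 88.34524570812164 [ 0.82124941 -0.91122841 -0.40894294]
rim 1544 85.49565952047682 ((587.6697998046875, 228.74649047851562), 29.984601974487305)
[-0.436  0.167  0.124]
```

View pics/w6.png

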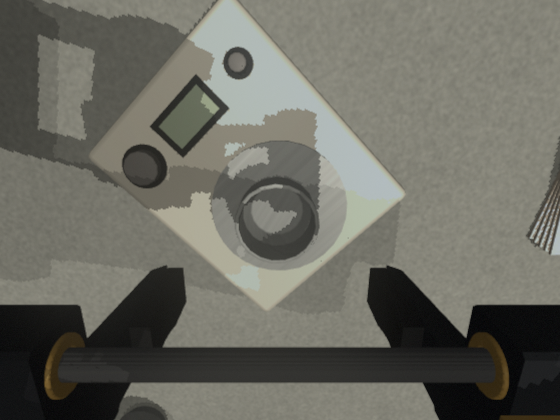

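The wrist view shows the bowl upright on the pan, rim at (278,218), and the tare button at (145,166). By depth the bowl is at (587.7,228.7) with its rim at 85.5. I'll turn the gripper so its body stays clear of the bowl, close the fingers and move over the button.

Call:
play_rows(moves=[[-0.1,0,0.03,0,-0.15,0],[-0.2,0,0.06,0,-0.3,0],[-0.3,0,0.1,0,-0.45,0],[-0.4,0,0.12,0,-0.6,0],[-0.44,0,0.12,0,-0.75,0],[-0.44,0,0.12,0,-0.83,0],[-0.44,0,0.12,0,-0.83,0],[-0.44,0,0.12,0,-0.83,0]], claw=1)

```text
t: 14.88
eef_pos: [474.3, 212.7, 140.7]
orientation: [-1.41, -0.819, 0.829]
wrist_force: [1.0, 0.6, 0.4]
gripper_width: 36.8
```

Call:
play_rows(moves=[[0,0,0,0,-0.15,0],[0,0,0,0,-0.3,0],[0,0,0,0,-0.45,0],[0,0,0,0,-0.6,0],[0,0,0,0,-0.75,0],[0,0,0,0,-0.83,0],[0,0,0,0,-0.83,0],[0,0,0,0,-0.83,0]])

```text
t: 15.55
eef_pos: [474.4, 212.7, 140.1]
orientation: [-1.14, -1.302, 1.314]
wrist_force: [-0.6, -0.3, -0.7]
gripper_width: 0.2
```

```bash
python3 - <<'E'
from h import *
s=read_state();c=calibration("wrist");p,D=capture("wrist");P=cloud(c,D);w=P[D>0];cv2.imwrite("pics/w7.png",p[...,::-1])
print(s["t"],s["eef_pos"],s["q"].round(2),s["gripper_width"],rot(s["orientation"]).round(3).tolist())
m=w[(w[:,2]>40)&(w[:,2]<50)&(np.hypot(w[:,0]-475,w[:,1]-215)<20)]
x,r=cv2.minEnclosingCircle(m[:,:2].astype(np.float32));print("tare",len(m),np.median(m,0),x,r)
print(togo([x[0],x[1],40]).round(3))
E
```

```text
15.55 [474.3873483  212.70123103 140.05047572] [ 0.2   0.4   1.5  -0.    1.25 -1.51] 0.2213655592966183 [[-0.136, -0.006, -0.991], [0.991, -0.004, -0.136], [-0.003, -1.0, 0.006]]
tare 875 [475.37523384 215.79821871  44.81578556] (476.1240234375, 215.94117736816406) 13.883841514587402
[ 0.013  0.401 -0.011]
```

View pics/w7.png

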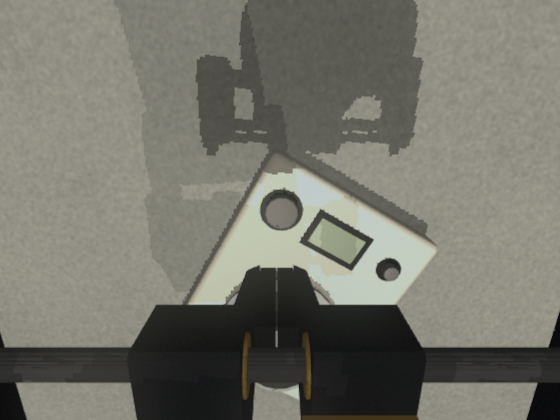

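The wrist view shows the tare button at (281,210), below the shut fingers; the depth puts it at (476,216). Going down to just above it.

Call:
play_rows(moves=[[0.013,0.05,-0.01,0,0,0],[0.013,0.13,-0.01,0,0,0],[0.013,0.22,-0.01,0,0,0],[0.013,0.31,-0.01,0,0,0],[0.013,0.38,-0.01,0,0,0],[0.013,0.42,-0.01,0,0,0],[0.013,0.44,-0.01,0,0,0],[0.013,0.45,-0.01,0,0,0],[0.013,0.45,-0.01,0,0,0]])

```text
t: 16.35
eef_pos: [476.0, 215.9, 27.8]
orientation: [-1.141, -1.303, 1.314]
wrist_force: [-0.2, -0.5, -0.6]
gripper_width: 0.5
```

Call:
play_rows(moves=[[0,0.01,0,0,0,0],[0,0.02,0,0,0,0],[0,0.028,0,0,0,0],[0,0.028,0,0,0,0]])

```text
t: 16.68
eef_pos: [476.2, 215.9, 20.9]
orientation: [-1.141, -1.303, 1.313]
wrist_force: [-0.7, 0.8, -0.1]
gripper_width: 0.6
```

Call:
play_rows(moves=[[0,0.006,0,0,0,0],[0,0.012,0,0,0,0],[0,0.012,0,0,0,0]])

```text
t: 16.93
eef_pos: [476.2, 215.9, 17.9]
orientation: [-1.141, -1.303, 1.313]
wrist_force: [-0.7, -0.3, 2.9]
gripper_width: 0.6
```

Call:
play_rows(moves=[[0,0.006,0,0,0,0],[0,0.012,0,0,0,0],[0,0.012,0,0,0,0]])

```text
t: 17.18
eef_pos: [476.2, 215.9, 14.9]
orientation: [-1.141, -1.303, 1.313]
wrist_force: [-0.4, -0.3, 4.7]
gripper_width: 0.6
```

Call:
play_rows(moves=[[0,0.006,0,0,0,0],[0,0.012,0,0,0,0],[0,0.012,0,0,0,0]])

```text
t: 17.43
eef_pos: [476.4, 215.9, 14.4]
orientation: [-1.142, -1.305, 1.312]
wrist_force: [-7.6, -3.1, 31.0]
gripper_width: 0.8
```

The button stopped hard at 14.4 mm with 31 N, so it is fully down. Lifting off.

Call:
play_rows(moves=[[0,-0.02,0,0,0,0],[0,-0.06,0,0,0,0],[0,-0.14,0,0,0,0],[0,-0.25,0,0,0,0],[0,-0.37,0,0,0,0],[0,-0.46,0,0,0,0],[0,-0.5,0,0,0,0],[0,-0.5,0,0,0,0]])

```text
t: 18.1
eef_pos: [477.8, 216.7, 141.7]
orientation: [-1.145, -1.309, 1.31]
wrist_force: [0.7, 0.1, 0.5]
gripper_width: 0.6
```

Call:
play_rows(moves=[[0,-0.1,0.1,0,0,0],[0,-0.2,0.2,0,0,0],[0,-0.3,0.3,0,0,0],[0,-0.36,0.36,0,0,0],[0,-0.36,0.36,0,0,0],[0,-0.36,0.36,0,0,0],[0,-0.36,0.36,0,0,0]])

```text
t: 18.68
eef_pos: [388.7, 204.6, 230.1]
orientation: [-1.144, -1.307, 1.311]
wrist_force: [-0.0, 0.0, -0.5]
gripper_width: 0.7
```

```bash
python3 - <<'E'
from h import *
s=read_state();print(s["t"],s["eef_pos"],s["wrist_force"])
def rep(n):
    c=calibration(n);p,D=capture(n);P=cloud(c,D);w=P[D>0];cv2.imwrite(f"pics/{n}8.png",p[...,::-1])
    for k,x,y,r,a,b in(("tare",476,216,17,38,52),("rim",588,229,40,76,95),("full",554,-92,40,33,55)):
        m=w[(w[:,2]>a)&(w[:,2]<b)&(np.hypot(w[:,0]-x,w[:,1]-y)<r)]
        if len(m)>10: print(n,k,len(m),np.median(m[:,2]).round(1),cv2.minEnclosingCircle(m[:,:2].astype(np.float32)))
for n in("wrist","side","top"): rep(n)
E
```

```text
18.6833 [388.6949022  204.61949312 230.14846069] [-0.01509019  0.03334302 -0.47623667]
wrist tare 413 44.7 ((476.0457763671875, 215.62722778320312), 13.964767456054688)
wrist rim 105 85.2 ((587.7955932617188, 229.83209228515625), 30.242324829101562)
wrist full 1636 40.7 ((555.8681640625, -88.33648681640625), 30.817110061645508)
side tare 211 43.8 ((474.712890625, 218.12538146972656), 14.309391975402832)
side rim 361 83.0 ((586.388916015625, 232.0977020263672), 30.8436279296875)
top tare 156 45.2 ((475.9017639160156, 216.3976593017578), 16.913619995117188)
top rim 222 85.1 ((586.538330078125, 227.06735229492188), 30.4730167388916)
top full 550 41.7 ((554.4546508789062, -91.86943054199219), 30.157480239868164)
```

View pics/side8.png

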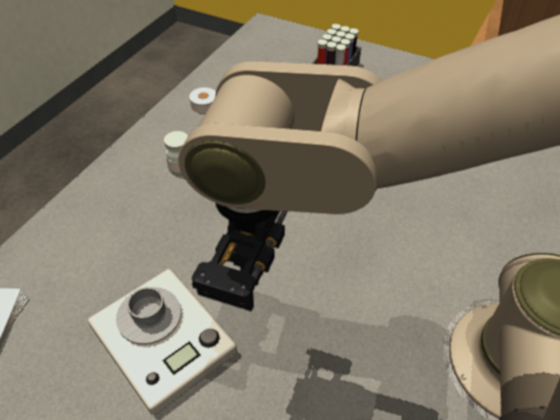

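The side view shows the bowl upright on the pan at (147,306), the tare button up at (208,338) and the gripper clear of everything. Handing in.

```bash
python3 -c "
from plant import *
print(close_job())"
```

```text
the job is handed in; nothing more can be done
None
```

The empty steel bowl is standing upright on the scale's pan, let go. The tare button was pressed fully down and is up again. I handed the job in at about 18.8 s of the 48 s allowed; it reports no verdict.

**First grasp:** The first attempt closed on air above the bowl. The camera depth showed the finger ends about 26 mm short of the reported TCP, which disagrees with the description. The bowl had not moved, so I corrected for this and gripped it at 58.7 mm.

**Last checks:**
- **Bowl:** it is about 2–4 mm from the pan's centre (about 5 mm by the less exact side camera). Its rim is at about 85 mm, so its underside is at about 46 mm.
- **Tare button:** it moved about 5 mm by the arm's reading, from contact to a hard stop at 31 N. Its top is back at 44.7 mm; when up it is 45 mm.
- **Full bowl:** the top camera shows it within 1 mm of its start. The wrist camera, seeing it from the side, read about 4 mm off, well inside the 30 mm limit.
- **Arm:** it was clear of everything, with no force at the wrist beyond sensor noise.

I viewed 10 pictures, within the budget.

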